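Lock the lamp hatch of a microscope power unit

ROBOT

A 6-joint arm with a two-finger parallel gripper is mounted at the origin on the work surface. World frame = base frame: x ahead of the robot, y to its left, z up, the work surface at z = 0. Lengths are in mm, angles in rad, forces in N, time in s.
With the tool pointing down it reaches from about 275 to 825 mm from the base axis. Payload 4.9 kg.
Tool frame: the origin (TCP) lies at the very end of the fingers, on their centre line; the grasp point (between the pads) lies 19 mm behind it; z points along the fingers, y is the direction in which the jaws open and shut (so a half turn about z gives the same grasp; the last joint's range is limited). The gripper opens to 85 mm and grips with 20 to 120 N. Pads are 22 mm wide; open, the fingers measure 114 mm over their backs; the gripper's body (76 mm by 85 mm) begins 54 mm behind the grasp point. The pads swing forward as they close: fully open they stand 13 mm farther back than shut.
Start: joints at [1.215, 0.326, -0.193, 1.052, 0, 1.437], TCP at [120.985, 536.546, 231.281] pointing down, gripper open.
Joint ranges: [-2.65, 2.65], [-0.97, 1.79], [-1.3, 1.35], [-1.93, 2.1], [-1.47, 1.37], [-3.14, 3.14]. Speed limits (rad/s): [2.57, 2.57, 3.14, 3.14, 3.14, 3.14].

INTERFACE

Orientations are given as [roll, pitch, yaw] about the fixed x, y, z axes, in that order (R = Rz(yaw) Ry(pitch) Rx(roll)).
In Python, from bench import bot, solve_ik, imaging gives the robot as it stands. Calls block until the motion is done:
- bot.move_ptp(position, orientation): joint-space move of the TCP to a pose.
- bot.movel(position, rot=None, max_speed=150, threshold=None): straight line of the TCP; rot=None keeps the orientation; max_speed is the mean speed in mm/s. With threshold (N) it stops when the force on the tool has changed by that much, and returns True; else False.
- bot.move_j(angles): joint-space move.
- bot.grip(opening, effort=None): opening from 0.0 (shut) to 1.0 (fully open); effort is the grip in N (None keeps the last); returns when the fingers have stopped.
- bot.dwell(seconds).
- solve_ik(position, orientation): joint angles nearest the present ones, or None.
- bot.get_state(): the state.
- imaging.capture(name): name is "scene" or "side" or "wrist"; returns the picture (480x640x3 uint8, blue, green, red); there is no depth.
- imaging.camera_model(name): a dict with "K" (3x3 intrinsics, pixels), "k1" (the pictures are not rectified: a ray, as slopes to the right and down, at radius r is drawn at 1 + k1 r^2 times it, then the intrinsics apply), "position" and "rotation" of the camera in the world. Camera axes: x right, y up, looking along -z (the intrinsics and any distortion apply to the point x, -y, -z); pixel columns grow to the right and rows downward; lengths in mm; the calibration is good to about 2 mm. A picture is of the moment at which its call begins: read the wrist's pose just before it. camera_model takes no time and is no camera call; for the wrist camera it gives the pose at the moment of the call.
A pose or a line that the arm cannot do raises bot.IKError and nothing moves.
- bot.sign_off(): hands the job in, once; it reports no verdict.
The state is a dict: "t": time; "qpos": joint angles; "joint_velocities": joint speeds; "effort": joint torques, N m; "tcp_pos": TCP position; "orientation": TCP orientation; "contact_force": force on the tool from outside, world axes, zero at the start; "wrist_torque": the same for the moment, N m; "opening": opening from 0.0 (shut) to 1.0 (fully open).
Only numpy, scipy, OpenCV 4.12 (cv2) and the standard library are available. Lean on these libraries where they do the work, as an engineer would, in place of code of your own. Each camera call takes 0.05 s, during which the arm holds its last target.

TASK

The lamp has been changed: close up the microscope's lamp power unit. Swing its hatch down onto the seal, feel for the slot with the wing stud, press the stud gently in until it bottoms without forcing it, and give it a quarter turn clockwise so that it latches and holds the hatch down; then let go. Leave the things beside the unit where they are.

Things in the scene. Friction and masses are not known exactly. Their poses are not given: they have to be found in the camera images.
- unit: white sheet-steel lamp power unit on the bench, 240 mm deep (x) x 270 wide (y) x 110 high; origin: centre of its underside; x points from the front plate (knob, switch) to the hatch's hinge. Inside, under the stud, sits its receptacle: a slotted threaded barrel fixed by a locknut, so from unit to unit its height differs by 4 mm and its slot may lie up to 0.5 rad either way off the unit's x
- hatch (a joint): opening angle of the hatch in rad: 0 flat on the case, growing as the free front edge rises. Starts at 0.45 to 0.9; a stiff hinge keeps it where it is put (1 to 3 N at the free edge close it). A hollow rubber seal under the free edge carries it at about 0.062; pressed or locked it lies lower, 0 to 0.055
- hatch_hinge (a point): on the hinge axis, middle of the hatch's rear edge, level with its underside, 90 mm along x from the unit's origin and 110 mm up. The hatch is a plate 178 mm long from here to its free edge, 150 wide, 4 thick; the stud stands on its middle line, 145 mm from here. The axes swing with the hatch: z out of its outer face, -x to the free edge
- hatch_edge (a point): middle of the hatch's free edge, on its outer face
- stud: captive stud in the hatch, 33 mm from the free edge; origin: its axis at the hatch's outer face while sprung out; z out of the hatch. It slides in 8 mm on a spring (1 to 2 N), then its flange meets the hatch and the seal is squeezed (6 to 12 N in all). Over 35 N on the receptacle bends it. On its end a cross pin, 24 mm long, 4 thick, in line with the wing, slips into the slot within about 0.12 rad
- wing (a joint): angle of the stud's wing in rad: 0 along the unit's x, growing clockwise seen from above; starts at -0.5 to 0.5, turns freely. If out of line with the slot, the pin lands on the barrel's hard plate 2.5 to 7 mm down. Pushed in, it turns clockwise only, over a rising cam to a stop; let go 1.4 rad or more past the slot it springs up into its notch (1.57 past); less, it springs out again
- wing_top (a point): middle of the top of the steel wing: a flat blade 36 mm long (its x), 9 thick, 24 high, on a flange 30 across and 3 thick; 35 mm above the hatch's face sprung out, 27 pressed in. 158 mm above the bench with the hatch on its seal; from there, in line with the slot, it goes down 11.5 to 15.5 mm (unit to unit) to pass the cam, and bottoms 1.5 mm deeper. Locked: 144 to 149 mm up
- objective: aluminium microscope objective standing on the bench, 30 mm across, 48 mm high; origin under its centre. Not to be disturbed
- slide_box: grey plastic slide box 98 x 82 x 33 mm lying on the bench; origin under its centre. Not to be disturbed
- old_lamp: burnt-out reflector lamp standing on its ceramic base, 50 mm across, 36 mm high; origin under its centre. Not to be disturbed

How it is judged:
By the outcome, as a careful person would: the job done as asked, in the order asked, and still so for the second after the job is handed in, with the robot touching nothing.
It also fails if it takes over 64 s, if anything falls off the work surface, if the arm or the gripper's body presses on something with over 40 N, if the wrist force passes 120 N, or if a joint passes its speed limit or range.

## Working session

There is one attempt and no reset: what is moved stays moved. The work goes in short steps, each a Python script; the robot and the scene stay as the last script left them, time stands still between calls to the robot, and variables do not carry over. Pictures are saved under pics/ and viewed, and the job is handed in when it is done.

```bash
ls; mkdir -p pics; python3 - <<'E'
from bench import bot, imaging
import cv2
for n in("scene","side","wrist"):
    cv2.imwrite(f"pics/a_{n}.png",imaging.capture(n)); m=imaging.camera_model(n); print(n,m)
s=bot.get_state();print(s['t'],s['contact_force'],s['orientation'])
E
```

```text
pics
scene {'K': array([[475.613756  ,   0.        , 312.42647287],
       [  0.        , 475.613756  , 237.63033925],
       [  0.        ,   0.        ,   1.        ]]), 'k1': -0.04712687186560547, 'position': array([1043.31676928,  -72.47261749,  912.132944  ]), 'rotation': array([ 5.52050204e-01, -3.33387243e-04,  1.31899787e+00])}
side {'K': array([[478.95927225,   0.        , 317.42703838],
       [  0.        , 478.95927225, 233.85501907],
       [  0.        ,   0.        ,   1.        ]]), 'k1': 0.027660897290502546, 'position': array([488.74685778, 795.51419326, 540.95013961]), 'rotation': array([ 1.07286241,  0.00840017, -3.06436489])}
wrist {'K': array([[352.2114499 ,   0.        , 313.28997412],
       [  0.        , 352.2114499 , 238.38297537],
       [  0.        ,   0.        ,   1.        ]]), 'k1': -0.05773588997162185, 'position': array([ 46.84293881, 553.12268604, 373.3894518 ]), 'rotation': array([-2.97515634e-01,  2.61903103e-04,  1.34976516e+00])}
0.15 [ 0.41959272 -0.44114352  0.07244485] [-3.14029163e+00 -1.96645928e-04  2.91975410e+00]
```

View pics/a_scene.png

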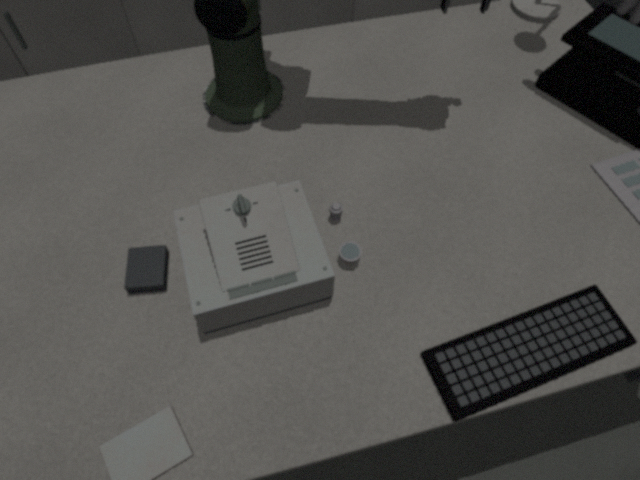

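View pics/a_side.png

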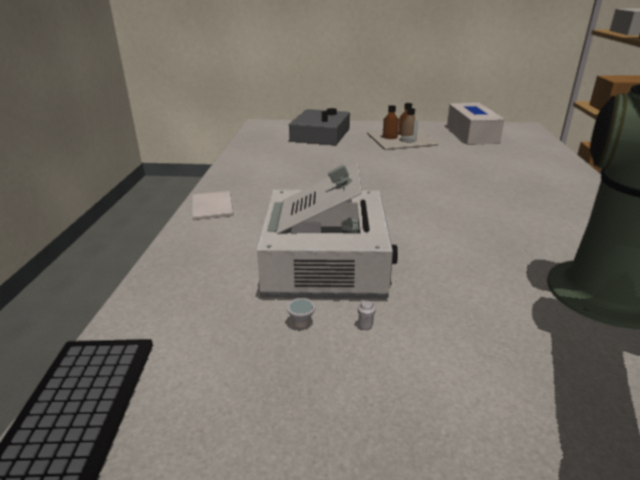

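View pics/a_wrist.png

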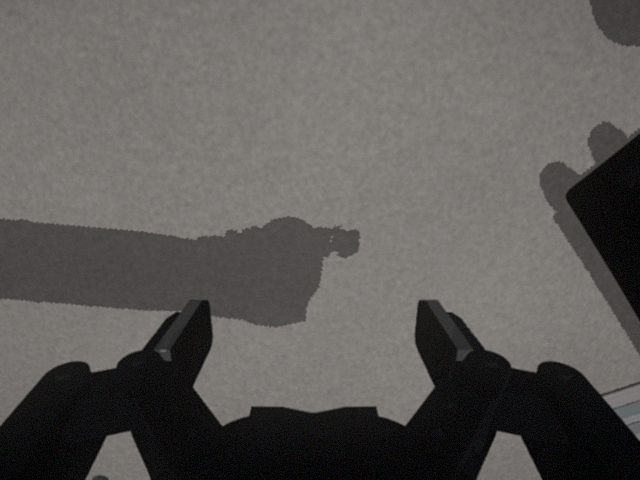

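Both fixed views show the unit, with the hinge on its far side from the robot and the hatch open. I'll enlarge crops to read pixels.

```bash
python3 - <<'E'
import cv2
a=cv2.imread("pics/a_scene.png");c=cv2.convertScaleAbs(a[170:340,170:370],alpha=1.7);cv2.imwrite("pics/b_scene.png",cv2.resize(c,None,fx=4,fy=3.5,interpolation=cv2.INTER_CUBIC)[:600,:800])
a=cv2.imread("pics/a_side.png");c=cv2.convertScaleAbs(a[155:335,245:405],alpha=1.2);cv2.imwrite("pics/b_side.png",cv2.resize(c,None,fx=4,fy=3.3333,interpolation=cv2.INTER_CUBIC)[:600])
E
```

```text
(no output)
```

View pics/b_scene.png

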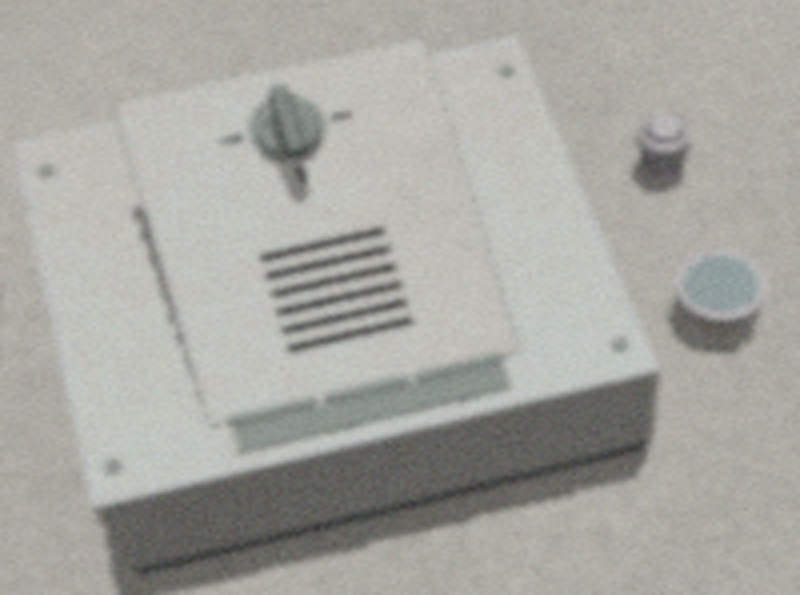

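View pics/b_side.png

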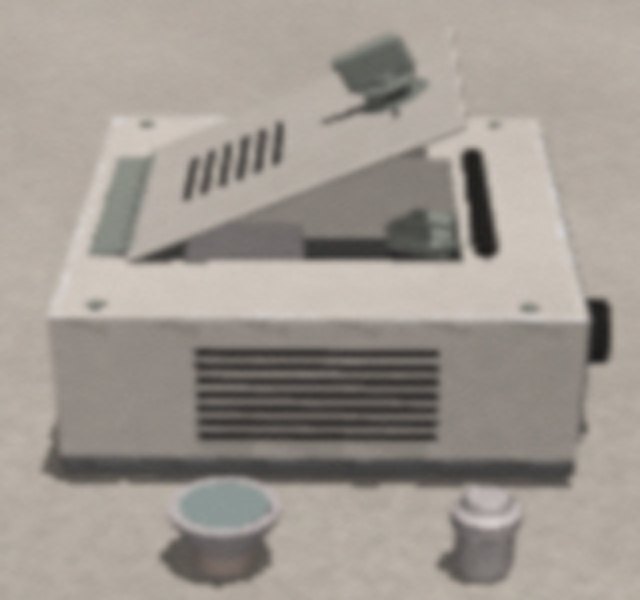

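```bash
cat > h.py <<'E'
import numpy as np, cv2
from bench import bot, imaging, solve_ik
from scipy.spatial.transform import Rotation as Ro
from scipy.optimize import least_squares
def proj(m,P):
    R=Ro.from_euler('xyz',m['rotation']).as_matrix()
    c=(np.atleast_2d(P)-m['position'])@R
    s=np.c_[c[:,0]/-c[:,2],-c[:,1]/-c[:,2]]
    s=s*(1+m['k1']*(s**2).sum(1))[:,None]
    K=m['K'];return np.c_[s[:,0]*K[0,0]+K[0,2],s[:,1]*K[1,1]+K[1,2]]
def ray(m,px):
    R=Ro.from_euler('xyz',m['rotation']).as_matrix();K=m['K']
    d=np.array([(px[0]-K[0,2])/K[0,0],(px[1]-K[1,2])/K[1,1]]);s=d.copy()
    for _ in range(9): s=d/(1+m['k1']*(s@s))
    v=R@np.array([s[0],-s[1],-1]);return m['position'],v
def hplane(m,px,z):
    o,v=ray(m,px);return o+v*(z-o[2])/v[2]
def hatchpt(a,p): # hatch frame (rel hinge; -x to free edge) -> unit frame
    c,s=np.cos(a),np.sin(a);x,y,z=p
    # at a: -x dir -> (-c,0,s); z dir -> (s,0,c)
    return np.array([90+x*c+z*s,y,110-x*s+z*c])
def unit2w(q,P):
    c,s=np.cos(q[2]),np.sin(q[2]);P=np.asarray(P,float)
    return np.array([q[0]+c*P[0]-s*P[1],q[1]+s*P[0]+c*P[1],P[2]])
E
python3 - <<'E'
from h import *
S=lambda u,v:(170+u/4,170+v/3.5)
D=lambda u,v:(245+u/4,155+v/3.33333)
obs=[("scene",S(522,38),(-120,135,110),0),("scene",S(18,143),(-120,-135,110),0),("scene",S(655,372),(120,135,110),0),("scene",S(97,505),(120,-135,110),0),
("side",D(50,320),(120,135,110),0),("side",D(586,320),(-120,135,110),0),("side",D(112,118),(120,-135,110),0),("side",D(540,118),(-120,-135,110),0),
("scene",S(120,103),(-178,-75,4),1),("scene",S(425,43),(-178,75,4),1),("side",D(465,128),(-178,75,2),1),("side",D(452,30),(-178,-75,4),1),
("scene",S(215,425),(0,-75,4),1),("scene",S(515,352),(0,75,4),1)]
M={n:imaging.camera_model(n) for n in("scene","side")}
def f(q):
    r=[]
    for n,px,p,h in obs:
        P=hatchpt(q[3],p) if h else p
        r+=list(proj(M[n],unit2w(q,P))[0]-px)
    return np.array(r)
s=least_squares(f,[450,50,0,.6],x_scale=[100,100,.1,.1],loss='soft_l1')
print(s.x.round(4)); print(f(s.x).reshape(-1,2).round(1))
q=s.x
print("stud top wing",unit2w(q,hatchpt(q[3],(-145,0,39))),"closed",unit2w(q,hatchpt(0.062,(-145,0,39))))
for n,off in(("scene",S),("side",D)):
    print(n,proj(M[n],unit2w(q,hatchpt(q[3],(-145,0,39)))))
print("lamp",hplane(M["scene"],S(720,288),36),"obj",hplane(M["scene"],S(664,125),48))
E
```

```text
[ 5.44146e+02 -6.82552e+01  4.39000e-02  4.74700e-01]
[[-0.4 -0.7]
 [-0.1 -0.5]
 [ 1.8 -0.3]
 [-0.6  0.4]
 [-1.6 -1. ]
 [ 0.   0.3]
 [ 0.2 -0.7]
 [-0.7 -0.1]
 [-0.8 -0.3]
 [ 0.6 -1.7]
 [ 0.4  0.6]
 [-0.2 -0.3]
 [-0.9  0.2]
 [ 2.   0.1]]
stud top wing [523.0238794  -69.18295876 210.96206549] closed [491.89147682 -70.55043515 157.90930752]
scene [[242.59263286 203.43118418]]
side [[335.87431118 169.40714146]]
lamp [576.04288891 130.44274747  36.        ] obj [460.16149065 132.04610304  48.        ]
```

Fit residuals are mostly under 2 px and the sizes agree: unit at (544, -68), yaw 0.044, hatch open 0.475. Next I'll push the hatch down with closed fingers beside the stud.

```bash
cat >> h.py <<'E'
Q=np.array([544.15,-68.26,0.0439])
UY=Q[2]
def st(tag=""):
    s=bot.get_state();print(tag,round(s['t'],2),s['tcp_pos'].round(1),'F',s['contact_force'].round(2),'T',s['wrist_torque'].round(3),'op',round(s['opening'],3));return s
E
python3 - <<'E'
from h import *
rot=[np.pi,0,UY+np.pi]
P=lambda a,dz=0:unit2w(Q,hatchpt(a,(-157,-50,4)))+[0,0,11*np.tan(a)+dz]
s0=st()
bot.grip(0.0,40)
a0=.475
bot.move_ptp(P(a0,40),rot);st("above")
print(bot.movel(P(a0,3),max_speed=80))
for a in(.4,.32,.24,.16,.10,.075):
    bot.movel(P(a),max_speed=70);st(a)
print(bot.movel(P(.058),max_speed=20,threshold=6));st("end")
cv2.imwrite("pics/c_side.png",imaging.capture("side"))
E
```

```text
0.15 [120.8 536.1 230.7] F [ 0.42 -0.44  0.07] T [-0.009 -0.007 -0.056] op 0.999
above 3.59 [ 498.8 -119.6  231. ] F [-0.02  0.97  0.11] T [-0.053 -0.032  0.065] op 0.001
False
0.4 4.58 [ 493.1 -120.5  179.4] F [ 0.55 -0.05  0.36] T [ 0.007 -0.023 -0.047] op 0.005
0.32 4.92 [ 488.3 -120.6  166.6] F [ 0.11  0.32 -0.91] T [-0.026  0.022  0.023] op -0.001
0.24 5.27 [ 484.6 -120.8  153.7] F [ 0.9  -0.12  0.21] T [0.055 0.02  0.033] op 0.002
0.16 5.61 [ 481.7 -120.9  140.5] F [-0.53 -0.64  0.19] T [-0.027  0.014  0.01 ] op -0.0
0.1 5.9 [ 480.3 -121.   130.6] F [ 0.08  0.25 -0.19] T [-0.077  0.013 -0.033] op 0.0
0.075 6.15 [ 480.  -121.1  126.5] F [ 0.71 -0.83  0.36] T [ 0.026 -0.017 -0.022] op -0.001
False
end 6.44 [ 480.3 -121.3  124. ] F [1.91 0.07 0.97] T [-0.062 -0.149  0.004] op 0.004
```

View pics/c_side.png

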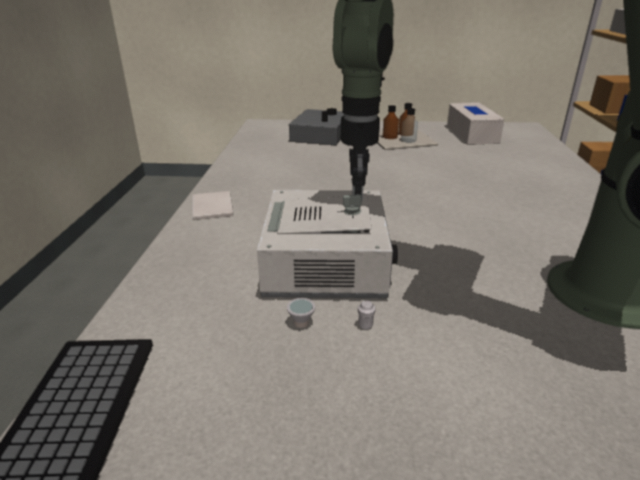

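The side view shows the hatch almost flat, with a small gap at the free edge near (365,232). I'll press it gently the rest of the way onto the seal, then look from above with the wrist camera.

```bash
python3 - <<'E'
from h import *
rot=[np.pi,0,UY+np.pi]
s=bot.get_state();p=s['tcp_pos'].copy()
print(bot.movel(p-[0,0,4],max_speed=15,threshold=4));st("press")
bot.movel(p+[0,0,90],max_speed=200)
bot.grip(0.6,20)
w=unit2w(Q,hatchpt(.062,(-145,0,39)));print(w)
bot.move_ptp(w+[0,0,55],rot);st()
bot.dwell(.2)
m=imaging.camera_model("wrist");im=imaging.capture("wrist");cv2.imwrite("pics/d_wrist.png",im)
cv2.imwrite("pics/d_side.png",imaging.capture("side"))
print(m['position'],m['rotation'])
print(proj(m,[w,unit2w(Q,hatchpt(.062,(-178,75,4))),unit2w(Q,hatchpt(.062,(-178,-75,4)))]))
import pickle;pickle.dump(m,open("d.pkl","wb"))
c=cv2.convertScaleAbs(im[100:400,170:470],alpha=1.6)
cv2.imwrite("pics/d_crop.png",cv2.resize(c,None,fx=2,fy=2,interpolation=cv2.INTER_CUBIC))
a=cv2.imread("pics/d_side.png")[155:335,245:405];cv2.imwrite("pics/d_sidec.png",cv2.resize(a,None,fx=4,fy=3.3333,interpolation=cv2.INTER_CUBIC))
E
```

```text
True
press 6.7 [ 480.2 -121.3  122.7] F [ 1.4  -0.75  2.63] T [-0.071 -0.086 -0.048] op 0.002
[491.89544512 -70.55544975 157.90930752]
 8.18 [492.  -69.7 212.9] F [-1.12  0.23 -0.31] T [-0.019  0.011 -0.012] op 0.598
[416.03026673 -74.07406079 355.64122666] [-2.98058370e-01 -7.94721791e-04  1.61443354e+00]
[[313.37099777 262.59577574]
 [426.145223   195.17331763]
 [200.4246347  195.26357175]]
```

View pics/d_wrist.png

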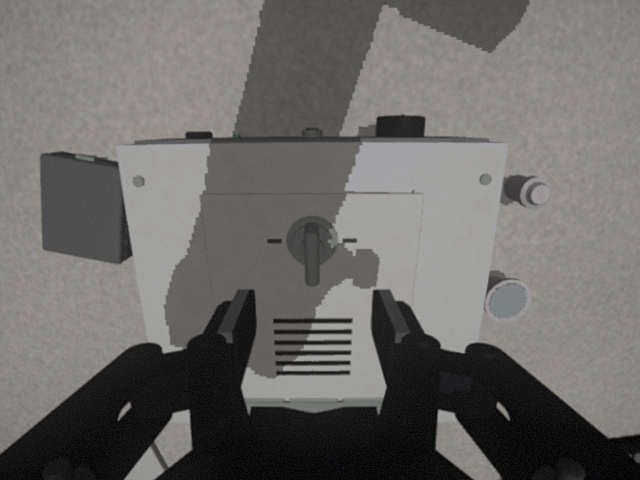

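View pics/d_crop.png

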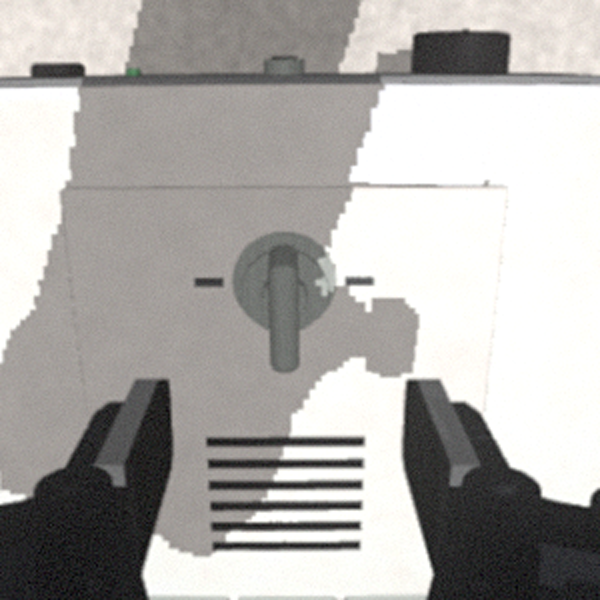

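View pics/d_sidec.png

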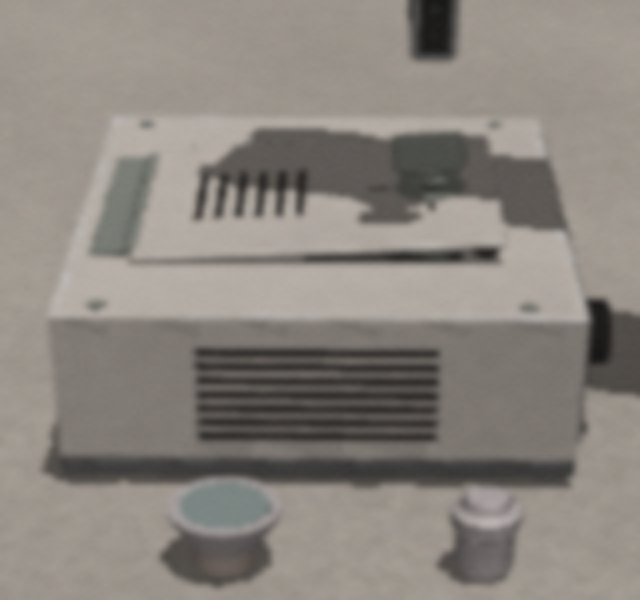

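Wrist view: the blade's top runs from about (312,231) to (312,285), so the wing is near 0 rad. The hatch edge corners are at (203,193) and (423,193). I'll check the blade against the model.

```bash
python3 - <<'E'
from h import *
import pickle;m=pickle.load(open("d.pkl","rb"))
for x in(-163,-145,-127):print(x,proj(m,unit2w(Q,hatchpt(.062,(x,0,39)))))
print(proj(m,[unit2w(Q,(-120,-135,110)),unit2w(Q,(-120,135,110)),unit2w(Q,hatchpt(.062,(-145,0,4)))]))
for px in((312,285.5),(312,233)):print(hplane(m,px,158))
im=cv2.imread("pics/d_wrist.png")[200:300,270:350];cv2.imwrite("pics/d_w2.png",cv2.resize(cv2.convertScaleAbs(im,alpha=2),None,fx=6,fy=6,interpolation=cv2.INTER_CUBIC))
E
```

```text
-163 [[313.36693764 234.40538104]]
-145 [[313.37099777 262.59577574]]
-127 [[313.37476188 289.09534937]]
[[117.37267144 145.242779  ]
 [509.03864402 145.12324529]
 [313.31925861 241.55687359]]
[506.89592207 -70.74050752 158.        ]
[473.4285509  -72.16498637 158.        ]
```

View pics/d_w2.png

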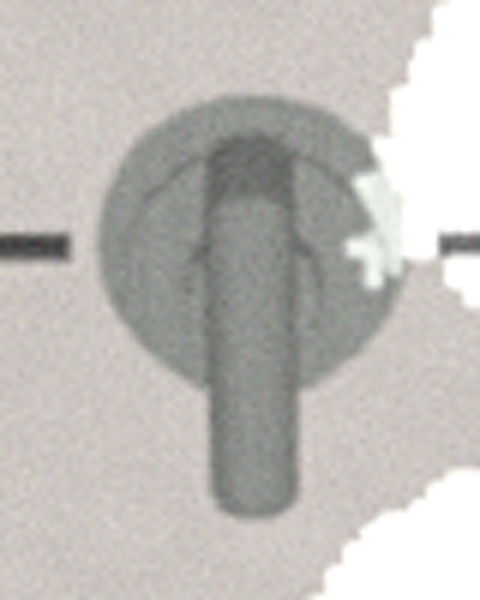

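The blade centre measures about (490.7, -71.3), within 1.5 mm of the model, and its yaw is about 0.06. Now I'll grip the wing.

```bash
python3 - <<'E'
from h import *
rot=[np.pi,0,.06+np.pi]
bot.movel([490.9,-71.2,137.5],rot=rot,max_speed=90);st()
bot.grip(0.0,35);bot.dwell(.2)
for i in range(3): st("grip");bot.dwell(.05)
m=imaging.camera_model("wrist");im=imaging.capture("wrist");cv2.imwrite("pics/e_wrist.png",im)
E
```

```text
9.47 [491.3 -71.3 138. ] F [-0.23  0.16 -0.35] T [ 0.023 -0.005 -0.02 ] op 0.6
grip 10.12 [491.2 -72.1 137.7] F [ 0.78 -4.88  0.8 ] T [-1.112 -0.012  0.025] op 0.098
grip 10.18 [491.2 -72.1 137.7] F [ 0.94 -5.73  0.45] T [-1.125 -0.042 -0.014] op 0.093
grip 10.22 [491.2 -72.1 137.7] F [-0.78 -6.    0.78] T [-1.058  0.021 -0.034] op 0.095
```

View pics/e_wrist.png

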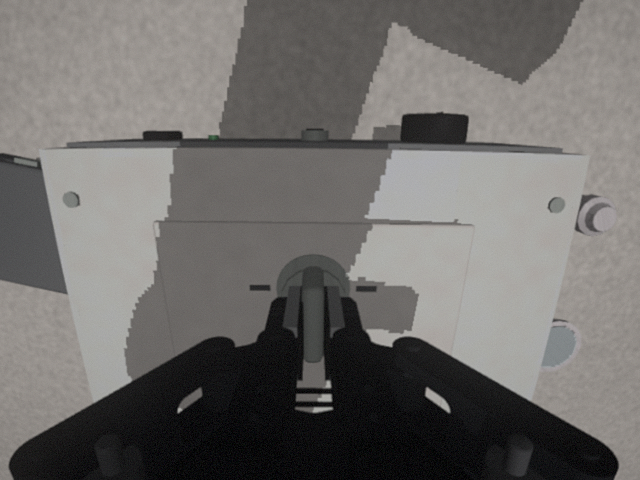

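Gripped on the blade (opening 0.095, about 8-9 mm). There is a side load of -6 N in y, so I'll shift to relieve it and then feel downward.

```bash
python3 - <<'E'
from h import *
rot=[np.pi,0,.06+np.pi]
y=-72.1
def avg(n=6):
    F=[];T=[]
    for i in range(n):
        s=bot.get_state();F.append(s['contact_force']);T.append(s['wrist_torque']);bot.dwell(.02)
    return np.mean(F,0),np.mean(T,0),s
for i in range(4):
    bot.movel([491.2,y,137.7],rot=rot,max_speed=20);bot.dwell(.1)
    F,T,s=avg();print(y,F.round(2),T.round(3),s['tcp_pos'].round(2),round(s['t'],2))
    if abs(F[1])<1.2:break
    y+=F[1]/6.5*.9
z0=s['tcp_pos'][2]
print("thr",bot.movel([490.2,y,z0-9],rot=rot,max_speed=10,threshold=5))
F,T,s=avg();print(F.round(2),T.round(3),s['tcp_pos'].round(2),"down",z0-s['tcp_pos'][2],s['t'])
E
```

```text
-72.1 [-0.32 -3.4   0.5 ] [-0.706  0.014 -0.002] [491.22 -72.15 137.71] 10.76
-72.57071157164692 [ 0.12 -1.7   0.34] [-0.243 -0.063 -0.014] [491.21 -72.25 137.68] 11.21
-72.8067371043379 [0.64 1.43 0.28] [ 0.366 -0.125 -0.011] [491.17 -72.34 137.64] 11.66
-72.60830024421541 [0.31 1.91 0.45] [ 0.548 -0.17   0.007] [491.2  -72.37 137.69] 12.11
thr True
[-0.44  0.38  4.81] [ 0.127  0.123 -0.009] [491.06 -72.32 135.55] down 2.1446176153604313 12.65
```

It was stopped 2.1 mm down with about 5 N, so the pin has landed on the barrel plate. I'll search by rotating in steps under light pressure.

```bash
cat >> h.py <<'E'
def avg(n=4):
    F=[];T=[]
    for i in range(n):
        s=bot.get_state();F.append(s['contact_force']);T.append(s['wrist_torque']);bot.dwell(.015)
    return np.mean(F,0),np.mean(T,0),s
def R(w): return [np.pi,0,np.pi+UY-w]
E
python3 - <<'E'
from h import *
x,y=490.9,-72.5
zc=135.8
for w in (.12,.26,.40,.54,):
    bot.movel([x,y,zc],rot=R(w),max_speed=20)
    r=bot.movel([x,y,zc-3.5],rot=R(w),max_speed=18,threshold=5)
    F,T,s=avg();print(w,r,F.round(2),T.round(3),s['tcp_pos'].round(2),s['orientation'].round(3),round(s['t'],2))
    if s['tcp_pos'][2]<zc-2: print("FOUND");break
E
```

```text
0.12 True [-1.85  0.98  8.48] [ 0.139  0.387 -0.021] [491.12 -72.46 134.99] [-3.141e+00  1.000e-03  3.068e+00] 13.21
0.26 True [-0.56  0.53  4.5 ] [-0.021  0.14  -0.039] [491.01 -72.58 134.01] [-3.141  0.     2.928] 13.78
0.4 False [1.31 0.97 1.31] [-0.003 -0.28   0.014] [490.84 -72.68 132.17] [-3.141 -0.     2.786] 14.47
FOUND
```

At wing ≈ 0.40 the stud dropped in with only 1.3 N. I'll continue down gently.

```bash
python3 - <<'E'
from h import *
x,y=490.7,-72.5;w=.40
for z in (130.5,128.5,127,126,125,124.5):
    r=bot.movel([x-(137-z)*.08,y,z],rot=R(w),max_speed=10,threshold=7)
    F,T,s=avg();print(z,r,F.round(2),T.round(3),s['tcp_pos'].round(2),round(s['t'],2))
    if r or F[2]>14: break
E
```

```text
130.5 False [3.22 1.14 0.82] [-0.085 -0.655  0.006] [490.67 -72.67 130.69] 14.88
128.5 False [2.99 1.01 4.22] [-0.106 -0.736 -0.018] [490.54 -72.68 128.83] 15.3
127 False [2.28 1.09 5.63] [-0.124 -0.765  0.031] [490.41 -72.66 127.43] 15.67
126 False [1.45 1.08 6.52] [-0.08  -0.704  0.008] [490.3  -72.68 126.51] 15.98
125 False [1.37 0.79 7.38] [-0.085 -0.656 -0.004] [490.13 -72.67 125.56] 16.3
124.5 False [0.72 0.61 9.48] [-0.057 -0.509 -0.002] [490.1  -72.68 125.29] 16.62
```

```bash
python3 - <<'E'
from h import *
y=-72.6;w=.40
for z in (124.0,123.5,123.0,122.5,122.0):
    r=bot.movel([489.7,y,z],rot=R(w),max_speed=8,threshold=6)
    F,T,s=avg(6);print(z,r,F.round(2),T.round(3),s['tcp_pos'].round(2),round(s['t'],2),s['opening'])
    if F[2]>14.5: break
cv2.imwrite("pics/f_wrist.png",imaging.capture("wrist"));cv2.imwrite("pics/f_side.png",imaging.capture("side"))
a=cv2.imread("pics/f_side.png")[155:335,245:405];cv2.imwrite("pics/f_sidec.png",cv2.resize(a,None,fx=4,fy=3.3333,interpolation=cv2.INTER_CUBIC))
E
```

```text
124.0 False [-0.27  1.36 12.1 ] [ 0.078 -0.304 -0.003] [490.15 -72.69 125.14] 16.97 0.09443003922553408
123.5 False [-1.4   2.02 15.75] [ 0.117 -0.064  0.007] [490.16 -72.7  125.02] 17.32 0.09453571286164592
```

View pics/f_sidec.png

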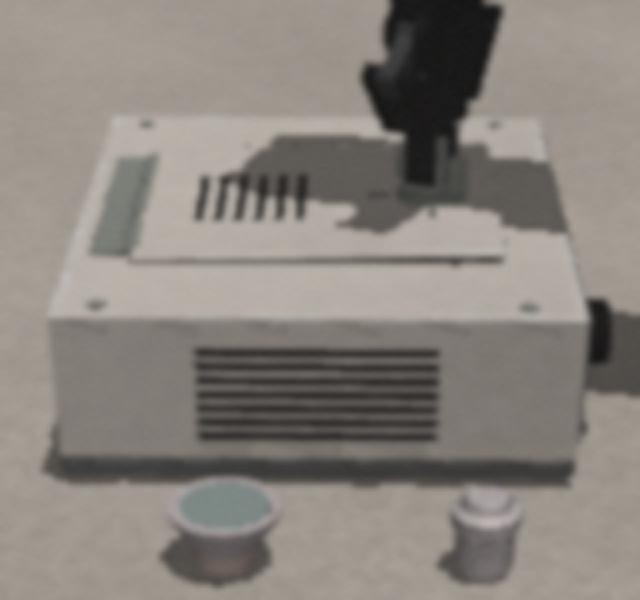

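View pics/f_wrist.png

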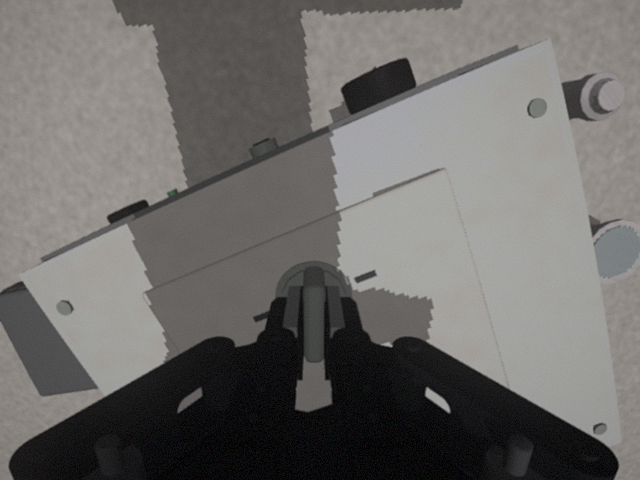

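Bottomed: z is stuck at 125.0 while the force rises to 15.8 N, and the side view shows the hatch pressed down. I'll ease off slightly and turn clockwise in steps.

```bash
python3 - <<'E'
from h import *
for w in (.6,.85,1.1,1.35,1.6):
    r=bot.movel([490.1,-72.6,124.1],rot=R(w),max_speed=20)
    F,T,s=avg(4);yaw=s['orientation'][2]; print(w,F.round(2),T.round(3),s['tcp_pos'].round(2),'wing',round(np.pi+UY-yaw,3),round(s['t'],2),round(s['opening'],3))
    if abs(T[2])>1.5 or F[2]>25 or np.hypot(*F[:2])>20: print("stop");break
E
```

```text
0.6 [-0.74  1.24 11.8 ] [-0.064 -0.048 -0.014] [489.98 -72.75 125.02] wing 0.6 17.83 0.097
0.85 [-0.26  1.47 12.33] [-0.139  0.096  0.005] [489.87 -72.78 124.99] wing 0.85 18.3 0.095
1.1 [-0.14  1.33 12.2 ] [-0.137  0.195  0.038] [489.78 -72.78 124.95] wing 1.1 18.77 0.099
1.35 [-0.09  1.66 11.97] [-0.103  0.294  0.007] [489.68 -72.66 124.85] wing 1.35 19.23 0.097
1.6 [-0.25  1.88 11.57] [-0.008  0.321  0.012] [489.66 -72.62 124.79] wing 1.6 19.7 0.09
```

```bash
python3 - <<'E'
from h import *
for w in (1.75,1.85,1.95,2.0,2.05,2.1,2.15):
    r=bot.movel([489.8,-72.6,124.1],rot=R(w),max_speed=15)
    F,T,s=avg(6);yaw=s['orientation'][2]; print(w,F.round(2),T.round(3),s['tcp_pos'].round(2),'wing',round(np.pi+UY-yaw,3),round(s['t'],2),round(s['opening'],3))
    if abs(T[2])>.25 or F[2]>25 or np.hypot(*F[:2])>20: print("stop");break
im=imaging.capture("wrist");cv2.imwrite("pics/g_wrist.png",im)
E
```

```text
1.75 [ 0.6   1.84 10.56] [-0.013  0.197  0.016] [489.63 -72.65 124.82] wing 1.75 20.1 0.097
1.85 [ 1.07  2.08 10.48] [ 0.054  0.213 -0.031] [489.64 -72.56 124.78] wing 1.85 20.45 0.092
1.95 [ 0.72  1.6  10.35] [ 0.089  0.196 -0.031] [489.67 -72.52 124.79] wing 1.95 20.8 0.094
2.0 [0.78 1.54 9.98] [ 0.114  0.197 -0.005] [489.65 -72.55 124.76] wing 2.0 21.15 0.093
2.05 [ 1.26  1.46 10.3 ] [0.181 0.152 0.025] [489.65 -72.46 124.74] wing 2.05 21.5 0.097
2.1 [ 1.26  2.07 10.02] [ 0.161  0.143 -0.019] [489.66 -72.48 124.73] wing 2.1 21.85 0.097
2.15 [ 1.36  1.46 10.18] [0.177 0.187 0.004] [489.67 -72.48 124.74] wing 2.15 22.2 0.096
```

View pics/g_wrist.png

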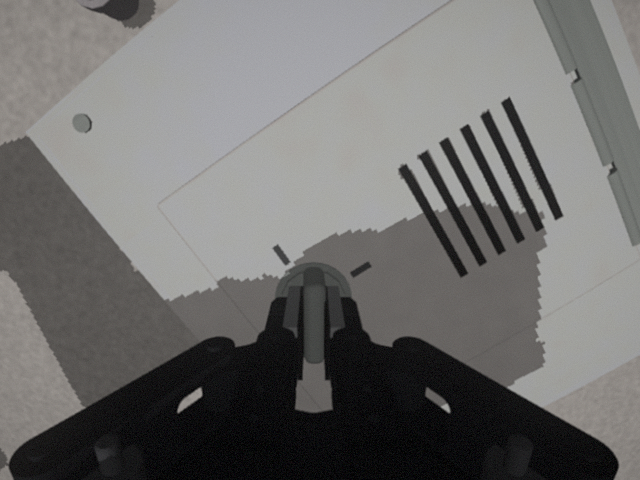

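The wing is about 1.75 rad past the entry angle (slot ≈ 0.40 ± 0.12) with no stop torque yet, and the blade is still aligned in the pads. I'll unload the press slowly in z to feel whether the pin is held, before letting go.

```bash
python3 - <<'E'
from h import *
for z in (125.0,126.0,126.6):
    bot.movel([489.7,-72.5,z],rot=R(2.15),max_speed=10)
    F,T,s=avg(6);print(z,F.round(2),T.round(3),s['tcp_pos'].round(2),round(s['t'],2))
    if F[2]<-1: break
E
```

```text
125.0 [3.31 1.09 3.44] [ 0.005 -0.305 -0.005] [489.63 -72.48 124.87] 22.6
126.0 [3.65 1.09 1.39] [-0.003 -0.442  0.035] [489.64 -72.43 125.87] 22.95
126.6 [4.11 1.25 1.27] [ 0.025 -0.431  0.02 ] [489.63 -72.46 126.56] 23.3
```

```bash
python3 - <<'E'
from h import *
for z in (127.2,127.8,128.4,129,129.6):
    bot.movel([489.7,-72.5,z],rot=R(2.15),max_speed=10)
    F,T,s=avg(6);print(z,F.round(2),T.round(3),s['tcp_pos'].round(2),round(s['t'],2))
    if F[2]<-2: break
E
```

```text
127.2 [3.7  1.67 0.91] [ 0.049 -0.433  0.012] [489.67 -72.46 127.21] 23.65
127.8 [4.01 1.54 1.04] [ 0.065 -0.441 -0.005] [489.68 -72.5  127.81] 24.0
128.4 [4.4  1.32 0.19] [ 0.064 -0.511  0.015] [489.71 -72.45 128.34] 24.35
129 [ 5.67  0.79 -4.2 ] [ 0.024 -0.816 -0.012] [489.66 -72.47 128.52] 24.7
```

A downward pull builds at z = 128.5, 9.2 mm below the sprung-out height, so the pin is held under the cam or in the notch. I'll unload and let go.

```bash
python3 - <<'E'
from h import *
bot.movel([489.3,-72.5,128.2],rot=R(2.15),max_speed=10);avg();st("before")
bot.grip(0.45,20);bot.dwell(.2);st("open")
m=imaging.camera_model("wrist");cv2.imwrite("pics/h0.png",imaging.capture("wrist"))
s=bot.get_state()
bot.movel([489.3,-72.5,205],max_speed=120);bot.dwell(.2);st("up")
m=imaging.camera_model("wrist");im=imaging.capture("wrist");cv2.imwrite("pics/h_wrist.png",im)
import pickle;pickle.dump(m,open("h.pkl","wb"))
cv2.imwrite("pics/h_side.png",imaging.capture("side"))
a=cv2.imread("pics/h_side.png")[155:335,245:405];cv2.imwrite("pics/h_sidec.png",cv2.resize(a,None,fx=4,fy=3.3333,interpolation=cv2.INTER_CUBIC))
E
```

```text
before 25.03 [489.7 -72.5 128.3] F [ 4.13  1.24 -0.74] T [ 0.077 -0.653  0.035] op 0.093
open 25.63 [489.2 -72.5 128.2] F [ 0.78  0.3  -0.1 ] T [0.001 0.001 0.048] op 0.448
up 26.68 [488.7 -72.3 204.1] F [-0.35 -0.68 -0.93] T [-0.026 -0.019  0.001] op 0.455
```

View pics/h_wrist.png

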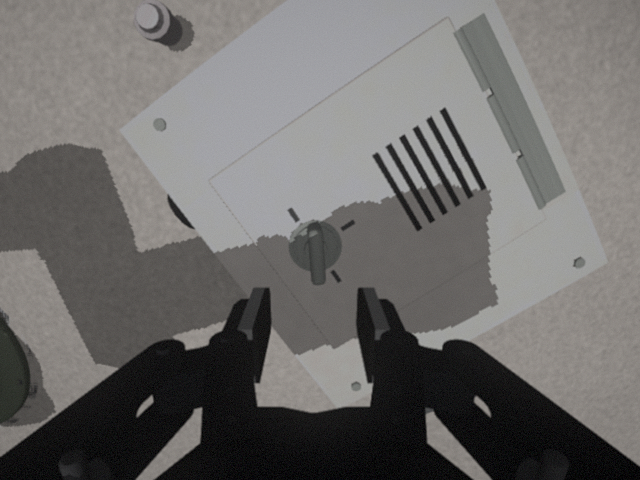

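View pics/h_sidec.png

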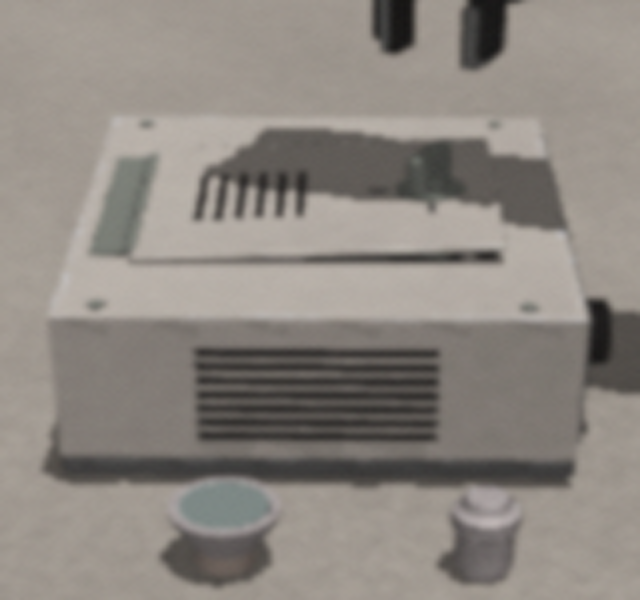

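The wing is turned across. I need its height to tell latched from sprung out, so I'll enlarge both views.

```bash
python3 - <<'E'
from h import *
import pickle;m=pickle.load(open("h.pkl","rb"));ms=imaging.camera_model("side")
a=[cv2.imread(f"pics/{n}_side.png")[185:240,330:380] for n in("d","f","h")]
cv2.imwrite("pics/i1.png",cv2.convertScaleAbs(cv2.resize(np.hstack(a),None,fx=5.3,fy=8,interpolation=cv2.INTER_CUBIC),alpha=1.7))
b=cv2.imread("pics/h_wrist.png")[190:310,260:380];cv2.imwrite("pics/i2.png",cv2.convertScaleAbs(cv2.resize(b,None,fx=5,fy=5,interpolation=cv2.INTER_CUBIC),alpha=1.7))
for w in(1.9,2.0,2.1):
  for z in(145,149,158):
    c=unit2w(Q,hatchpt(.05,(-145,0,39)));c[:2]=[490,-72];c[2]=z
    d=np.array([np.cos(UY-w),np.sin(UY-w),0])*18
    print(w,z,'wrist',proj(m,[c-d,c+d]).round(1).tolist(),'side',proj(ms,[c-d,c,c+d]).round(1).tolist())
E
```

```text
1.9 145 wrist [[309.3, 229.6], [323.7, 283.4]] side [[349.5, 204.3], [352.3, 200.6], [354.9, 197.1]]
1.9 149 wrist [[309.2, 231.4], [323.9, 286.1]] side [[349.6, 202.4], [352.3, 198.8], [355.0, 195.3]]
1.9 158 wrist [[309.0, 235.8], [324.3, 292.6]] side [[349.7, 198.2], [352.4, 194.6], [355.1, 191.2]]
2.0 145 wrist [[312.3, 229.0], [320.9, 283.9]] side [[348.7, 204.1], [352.3, 200.6], [355.8, 197.3]]
2.0 149 wrist [[312.3, 230.8], [321.0, 286.7]] side [[348.7, 202.3], [352.3, 198.8], [355.8, 195.4]]
2.0 158 wrist [[312.2, 235.2], [321.3, 293.1]] side [[348.8, 198.0], [352.4, 194.6], [356.0, 191.3]]
2.1 145 wrist [[315.3, 228.7], [318.1, 284.2]] side [[347.8, 203.9], [352.3, 200.6], [356.6, 197.4]]
2.1 149 wrist [[315.3, 230.5], [318.1, 286.9]] side [[347.9, 202.1], [352.3, 198.8], [356.6, 195.6]]
2.1 158 wrist [[315.4, 234.9], [318.3, 293.4]] side [[348.0, 197.8], [352.4, 194.6], [356.8, 191.5]]
```

View pics/i1.png

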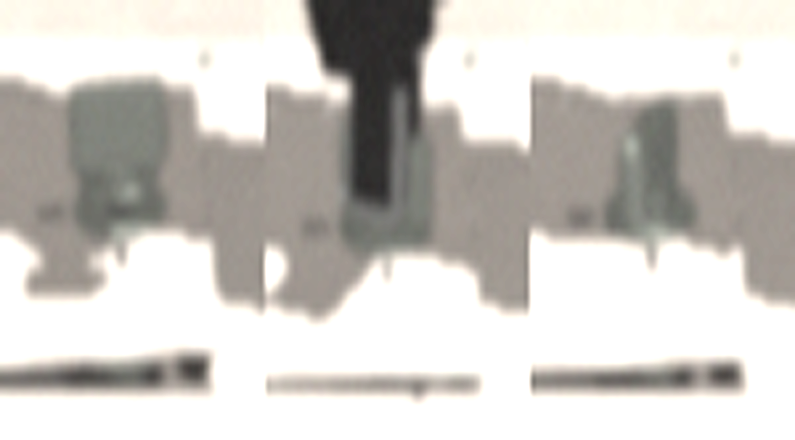

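View pics/i2.png

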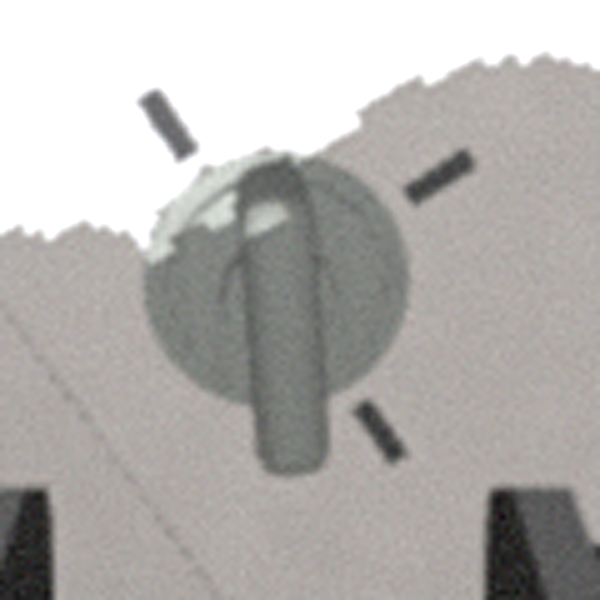

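The wing lies at about 2.04 rad with its top at about 147 mm (locked range 144-149). It moved back from 2.15 into its notch, and its flange is down on the hatch. I'll do one last stability and scene check before handing in.

```bash
python3 - <<'E'
from h import *
bot.movel([489.3,-72.5,260],max_speed=150);bot.dwell(.5);st()
b=imaging.capture("side");cv2.imwrite("pics/j_side.png",b)
h=cv2.imread("pics/h_side.png");a=cv2.imread("pics/a_side.png")
c=[cv2.resize(x[185:335,245:405],None,fx=2.4,fy=2.4,interpolation=cv2.INTER_CUBIC) for x in(a,b)];cv2.imwrite("pics/j_c.png",np.hstack(c))
print("edge/wing diff h-j",np.abs(b[225:240,330:380].astype(int)-h[225:240,330:380]).mean(),"objects a-j",np.abs(a[295:332,280:385].astype(int)-b[295:332,280:385]).mean())
E
```

```text
27.79 [489.2 -72.5 259.8] F [0.77 0.42 0.1 ] T [ 0.019 -0.044  0.015] op 0.451
edge/wing diff h-j 1.6537777777777778 objects a-j 7.457400257400257
```

View pics/j_c.png

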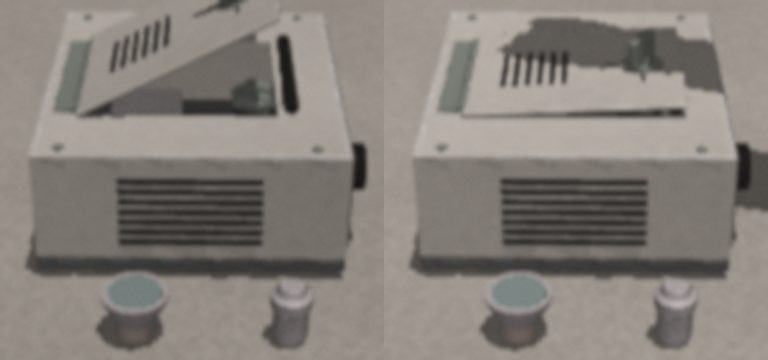

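The unit and both small objects in the side view are where they were, and the hatch and wing haven't changed since release. Handing in.

```bash
python3 -c "
from bench import bot
bot.sign_off()"
```

```text
the job is handed in; nothing more can be done
```

I closed the lamp unit, and by my checks it is latched. I handed in at about 28 s; sign-off gives no verdict.

**What I did**
- I pushed the hatch down onto its seal with closed fingers, then gripped the wing.
- I felt for the slot by turning under light pressure, at most about 8.5 N. The stud dropped in at a wing angle of about 0.40 rad.
- I pressed until it bottomed, about 12.7 mm down at roughly 16 N, well under the 35 N limit. Then I turned the wing clockwise to 2.15 rad and let go.

**Last checks**
- **Held before release:** easing the wing up met a 4 N downward pull about 9 mm below its sprung-out height.
- **Latched after release:** the wing settled at about 2.04 rad. Its top is about 147 mm up, within the locked range of 144–149, and its flange is down near the hatch.
- **Stable:** the hatch edge looked the same about a second later. The gap at the edge is a little smaller than on the free seal.
- **Things beside the unit:** the objective and the old lamp look unmoved. I did not recheck the slide box after release; the arm never went near it.

**What disagreed:** I felt no turning stop, even at 2.15 rad. I took the wing springing back to 2.04 rad as it dropping into the notch, which would put the slot at about 0.47 rad.

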